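Vent the cleaner jug and take off its safety cap

ROBOT

A 6-joint arm with a two-finger parallel gripper is mounted at the origin on a cart in front of the work surface, level with it; the furniture and walls round the work are solid. World frame = base frame: x ahead of the robot, y to its left, z up, the work surface at z = 0. Lengths are in m, angles in degrees, forces in N, time in s.
With the tool pointing down it reaches from about 0.4 to 0.825 m from the base axis. Payload 7 kg.
Tool frame: the origin (TCP) lies between the finger pads; the fingertips stand 19 mm ahead of it and the grasp point (between the pads) is the TCP; z points along the fingers, y is the line along which they close (so a half turn about z gives the same grasp; the last joint's range is limited). The gripper opens to 88 mm and grips with 3 to 60 N. Pads are 19 mm wide; open, the fingers measure 130 mm over their backs; the gripper's body (78 mm by 193 mm) begins 47 mm behind the grasp point.
Start: joints at [85.949, 20.546, 0.682, 0, -70.136, -16.507], TCP at [0.237, 0.632, 0.246] pointing down, gripper open.
Joint ranges: [-176.03, 176.03], [-82.01, 121.73], [-58.28, 71.71], [-173.87, 95.51], [-174.79, -0.11], [-173.66, 173.66]. Speed limits (degrees/s): [136.94, 136.94, 172.46, 180, 180, 180].

INTERFACE

Orientations are given as [roll, pitch, yaw] about the fixed x, y, z axes, in that order (R = Rz(yaw) Ry(pitch) Rx(roll)).
In Python, from plant import r gives the robot as it stands. The module is installed in compiled form; this text tells all that it offers.
- The arm moves only by the shell command python3 -m pendant 'ROWS' [OPENING] [FORCE]. ROWS is JSON, a list of rows, each a list of 6 numbers: the shift along the tool's x, y, z in mm, then the turn, a rotation vector about the tool's x, y, z in rad. In form: [[tx, ty, tz, wx, wy, wz], ...]. A call has 1 to 20 rows; each row is the pose to reach, as a shift and turn from the pose commanded when the call began, along the tool's axes at that moment; what a row does not reach only later rows make up. A row lasts 1/8 s, in which the tool goes at most 62.5 mm and 10.7 degrees, less where a joint would pass 70% of its speed; a pose out of reach is approached as far as the arm can. A call with a gripper value outside its range is refused whole. OPENING is the finger opening in mm, from 0 to 87.6, set as the call begins (- or left out, the last holds). The fingers move at their own pace and stop on an object; FORCE is the grip in N (left out, the last holds). Time passes only in rows, so rows that repeat a pose let the fingers close. It gives the time, the measured TCP pose, the force, the opening and the grip force at its end, in the units of the state.
- r.get_state(): the state, without advancing time (a new reading comes with each control period).
- r.capture(name): name is "side" or "top" or "wrist"; returns the picture (420x560x3 uint8, red, green, blue); there is no depth.
- r.camera_params(name): a dict with "mtx" (3x3 intrinsics, pixels), "rvec" (rotation vector, rad) and "tvec" (3), from world to camera coordinates, as OpenCV has them; the wrist camera has in their place "mount" (4x4, takes a point from camera to tool coordinates, whose origin is the TCP and whose axes are the flange's). Camera axes: x right, y down, z forward; pixel columns grow to the right and rows downward; lengths in m; the calibration is good to about 2 mm. A picture is of the moment at which its call begins: read the wrist's pose just before it. camera_params takes no time and is no camera call.
- r.close_job(): hands the job in; it is judged then, once.
The state is a dict: "time_s": time; "joints": joint angles; "qd": joint speeds; "joint_torque": joint torques, N m; "tcp_pos": TCP position; "eef_rot": TCP orientation; "contact_force": force on the tool from outside, world axes, zero at the start; "moment": the same for the moment, N m; "gripper_width": finger opening in m; "gripper_force": force on a finger pad.
Only numpy, scipy, OpenCV 4.12 (cv2) and the standard library are available. Lean on these libraries where they do the work, as an engineer would, in place of code of your own. Each camera call takes 0.05 s, during which the arm holds its last target. There are 200 camera calls.

TASK

Get the descaler jug open for the kettle: first let the pressure off by pressing the vent plunger on the jug's top right down to its stop. Then open the child-safe cap: press it down and, keeping it pressed, twist it anticlockwise (seen from above) until it is free, and lift it off. Finish while still holding the cap in the gripper, upright and still, straight above the open neck and a few centimetres clear of it; leave the other things on the worktop where they are.

Things in the scene. Friction and masses are not known exactly. Their poses are not given: they have to be found in the camera images.
- jug: White flat-sided plastic jug, 184 x 110 mm, flat shoulder at z = 120 mm; its grey holder (200 x 126 mm, a screw ear each side) is screwed down, so it never moves or turns. Origin: on the worktop under its middle. x runs along its length from the capped neck (x = -45 mm, y = 0) to the vent plunger (x = +50 mm) and a side handle beyond (to x = +128 mm, below z = 108 mm). It may stand any way round.
- cap: Round grey ribbed push-and-turn cap, 48 mm in diameter (50 over the ribs), 34 mm high, about 40 g, hollow below; grip it across its diameter from above. Origin: centre of its underside, z up, x along the jug's x when locked (a few degrees of play). Locked, its underside is at z = 134 mm, 14 mm clear of the shoulder.
- cap_top (a point): Centre of the cap's top, z = 168 mm when locked. A spring holds the cap up (3.6 N at rest, 8.4 N when down); it goes down 8 mm to a solid stop and turns only when at least 4.5 mm down (6 mm is good). Kept down it turns anticlockwise from above: from about 40 to 70 degrees (55 is best) it is free to lift straight off; a stop ends the turn there. Clockwise is blocked.
- neck_top (a point): Centre of the neck's top face, z = 157 mm, on the cap's axis (hidden under the cap at first); axes as the jug's. The neck with its catches is 39 mm across and reaches 23 mm up inside the locked cap.
- vent_plunger (a joint): Travel of the vent plunger, a grey mushroom button on the shoulder: 0 up, 0.008 m down at its stop; spring 1.8 N at first, 5.4 N at the stop; it comes up again when let go.
- vent_top (a point): Centre of the top of the vent plunger's round head, 25 mm in diameter, 145.5 mm above the worktop when up, 95 mm from the cap's axis.
- mug: Plain white mug, 80 mm across, 91 mm high, with a handle; bystander, standing loose. Origin in its underside.
- spice_jar: Small glass spice jar with a red lid, 45 mm across, 106 mm high; bystander, standing loose. Origin: centre of its underside.
- lemon: Lemon, 72 x 57 x 58 mm; bystander, lying loose. Origin at its underside.
Not all that is in view belongs to the job. What is meant by the cap is not turquoise, and is the smaller of those in its own colour.

How it is judged:
By the outcome, as a careful person would: the job done as asked, in the order asked, and still so for the second after the job is handed in, while the arm keeps its last pose, push and grip.
It also fails if it takes over 45 s, if anything falls off the work surface, if the arm or the gripper's body presses on something with over 40 N, if the wrist force passes 120 N, or if a joint passes its speed limit or range.

## Working session

There is one attempt and no reset: what is moved stays moved. The work goes in short steps, Python scripts to look and compute and a shell command to move; the robot and the scene stay as the last step left them, time stands still between calls to the robot, and variables do not carry over. Pictures are saved under pics/ and viewed, at most 10 in all, crops included, and the job is handed in when it is done.

```bash
mkdir -p pics; cat > h.py <<'E'
from plant import r
import numpy as np, cv2
from scipy.spatial.transform import Rotation as R
def snap(n,f):
    s=r.get_state(); im=r.capture(n); cv2.imwrite(f'pics/{f}.png',im[:,:,::-1]); return s,im
def cam(n,s=None):
    p=r.camera_params(n); K=np.array(p['mtx'])
    if 'mount' in p:
        M=np.array(p['mount']); T=np.eye(4); T[:3,:3]=R.from_euler('xyz',s['eef_rot'],degrees=True).as_matrix(); T[:3,3]=s['tcp_pos']
        W=np.linalg.inv(T@M); return K,W[:3,:3],W[:3,3]
    return K,cv2.Rodrigues(np.array(p['rvec'],float))[0],np.array(p['tvec'],float).ravel()
def onz(n,uv,z,s=None):
    K,Rc,t=cam(n,s); d=Rc.T@np.linalg.solve(K,[uv[0],uv[1],1]); c=-Rc.T@t
    return c+d*(z-c[2])/d[2]
def proj(n,P,s=None):
    K,Rc,t=cam(n,s); q=K@(Rc@np.array(P)+t); return q[:2]/q[2]
def totool(P,s=None):
    s=s or r.get_state(); Rt=R.from_euler('xyz',s['eef_rot'],degrees=True)
    return Rt.inv().apply(np.array(P)-s['tcp_pos'])*1000
E
python3 - <<'E'
from h import *
s,a=snap('top','top1'); print(s)
_,b=snap('side','side1')
cv2.imwrite('pics/wrist1.png',r.capture('wrist')[:,:,::-1])
for n in('top','side'):
    K,Rc,t=cam(n); print(n,-Rc.T@t,K[0,0])
E
```

```text
{'time_s': 0.0, 'joints': array([ 8.59486401e+01,  2.05928825e+01,  6.34471067e-01, -2.00073241e-02,
       -7.01340025e+01, -1.65047715e+01]), 'qd': array([-0.09431879, -0.00919638,  0.07750721,  0.04598866,  0.02646323,
       -0.07168704]), 'joint_torque': array([-7.25881928e-04, -5.82723427e+01,  2.93059802e+01,  6.99738532e+00,
        6.89040593e-03, -1.66713940e-04]), 'tcp_pos': array([0.23689658, 0.63159387, 0.24461196]), 'eef_rot': array([ 1.79906050e+02, -8.22381912e-03, -2.05629388e+01]), 'contact_force': array([0.3279478 , 0.31893502, 0.3265449 ]), 'moment': array([-0.01127552, -0.03928175,  0.02008653]), 'gripper_force': 0.0, 'gripper_width': 0.08783443422741184}
top [ 0.37957571 -0.0374207   1.36764797] 414.7933048760738
side [ 0.06713176 -1.025166    0.9792068 ] 467.54469039813614
```

View pics/top1.png

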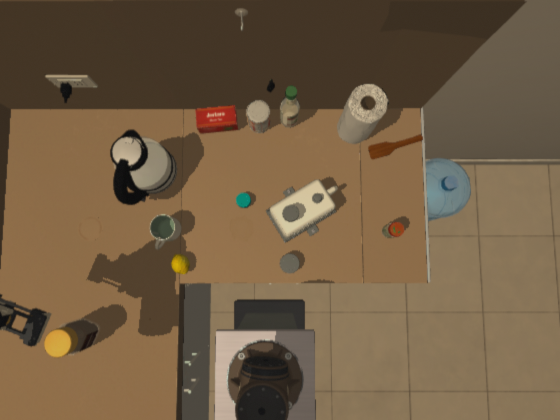

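View pics/side1.png

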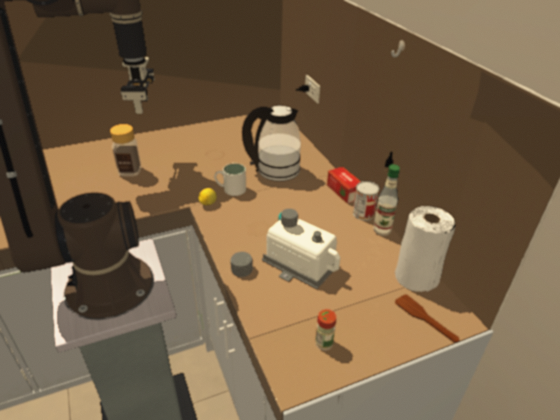

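Three things look like caps in the top view: turquoise at (244,200), a loose grey one at (290,263), and the grey one on the jug's neck at (291,213). The description fits the last: it is grey, smaller than the loose one, and sits on the neck opposite the plunger at (318,198). I'll check this in an enlarged crop.

```bash
python3 - <<'E'
import cv2
a=cv2.imread('pics/top1.png')[165:285,225:360]
cv2.imwrite('pics/crop1.png',cv2.resize(a,None,fx=5,fy=5,interpolation=cv2.INTER_CUBIC)[:600])
from h import *
for n,uv,z in (('cap',(291,213),.168),('vent',(318,198),.1455),('loose',(290,263),.03),('turq',(244,200),.03)): print(n,onz('top',uv,z))
print(r.camera_params('wrist')['mount'])
E
```

```text
cap [ 0.50956563 -0.07908059  0.168     ]
vent [ 0.55674057 -0.16038935  0.1455    ]
loose [ 0.36357824 -0.07979107  0.03      ]
turq [0.56735501 0.06891541 0.03      ]
[[ 1.05488869e-03 -9.55867129e-01 -2.93797412e-01  8.09897230e-02]
 [ 9.99999437e-01  9.74627490e-04  4.19587478e-04  2.47818943e-05]
 [-1.14726844e-04 -2.93797689e-01  9.55867619e-01 -1.39454667e-01]
 [ 0.00000000e+00  0.00000000e+00  0.00000000e+00  1.00000000e+00]]
```

View pics/crop1.png

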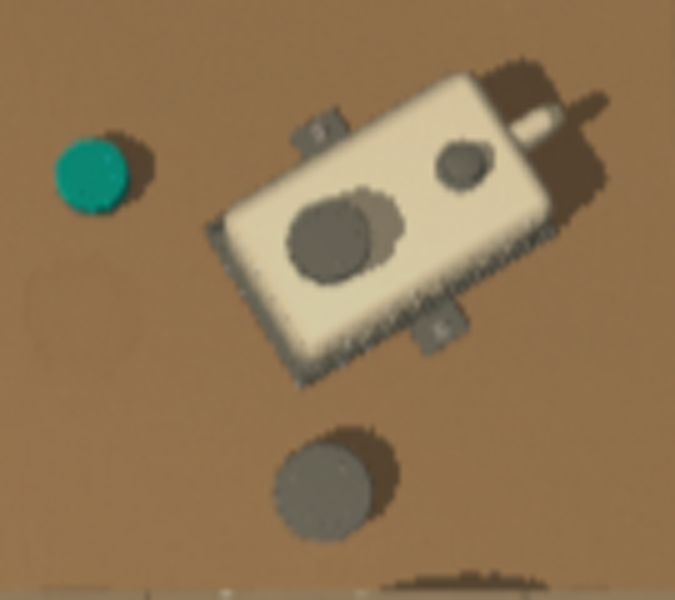

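The crop settles it. The grey cap at crop (330,240), which is full-image (291,213), is on the jug's neck and is clearly smaller than the loose grey one at crop (323,490). The vent is at crop (463,165). Cap to vent measures 94 mm against the stated 95, so the jug's x axis points at a yaw of about -60°. Next I'll move over the jug for a wrist view, with the fingers closed for pressing.

```bash
python3 -m pendant '[[0,0,-55,0,0,0],[541,600,-55,0,0,0],[541,600,-55,0,0,0],[541,600,-55,0,0,0],[541,600,-55,0,0,0],[541,600,-55,0,0,0],[541,600,-55,0,0,0],[541,600,-55,0,0,0],[541,600,-55,0,0,0],[541,600,-55,0,0,0],[541,600,-55,0,0,0],[541,600,-55,0,0,0],[541,600,-55,0,0,0],[541,600,-55,0,0,0],[541,600,-55,0,0,0],[541,600,-55,0,0,0],[541,600,-55,0,0,0],[541,600,-55,0,0,0],[541,600,-55,0,0,0]]' 0 20
python3 - <<'E'
from h import *
s,im=snap('wrist','wrist2'); print(s['tcp_pos'],s['eef_rot'],s['joints'])
np.save('s2.npy',s,allow_pickle=True)
cap=onz('top',(291,213),.168);v=onz('top',(317.8,197.8),.1455)
print(proj('wrist',cap,s),proj('wrist',v,s))
E
```

```text
time_s: 2.52
tcp_pos: [0.5329, -0.119, 0.3009]
eef_rot: [-180.0, -0.0, -20.5]
contact_force: [0.6, -0.8, 0.0]
gripper_width: 0.0007
gripper_force: 0.0
[ 0.53289276 -0.11895521  0.3009034 ] [-1.79981834e+02 -3.29186657e-02 -2.04742715e+01] [ 7.98165421e+00  6.48629952e+00 -1.06507790e+01 -2.99371239e-04
 -7.28253241e+01  6.15441678e+01]
[253.34059004 247.77162977] [325.4455477 154.4905148]
```

View pics/wrist2.png

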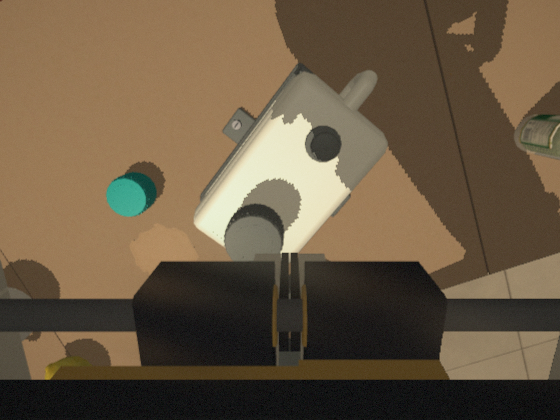

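The wrist view shows the vent head near (323,143) and the cap near (253,235). Both sit about 11 px above what the top view predicted. An enlarged crop will refine them.

```bash
python3 - <<'E'
import cv2
a=cv2.imread('pics/wrist2.png')[115:270,210:370]
a=cv2.convertScaleAbs(a,alpha=1.6,beta=10)
cv2.imwrite('pics/crop2.png',cv2.resize(a,(619,600),interpolation=cv2.INTER_CUBIC))
from h import *
print(cam('wrist',r.get_state())[0])
E
```

```text
[[360.21198915   0.         289.20223654]
 [  0.         360.21198915 209.0598691 ]
 [  0.           0.           1.        ]]
```

View pics/crop2.png

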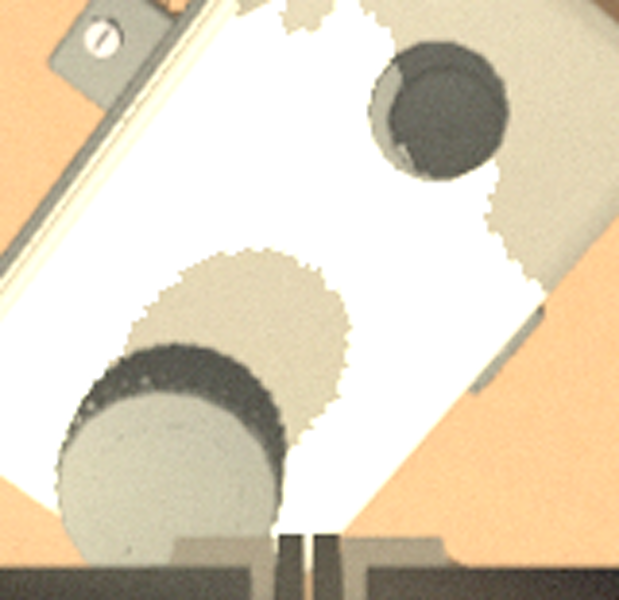

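```bash
python3 - <<'E'
from h import *
s=np.load('s2.npy',allow_pickle=True).item()
v=onz('wrist',(326.1,146.3),.1455,s); c=onz('wrist',(253.4,243.9),.168,s)
print(v,c,np.linalg.norm((v-c)[:2]),np.degrees(np.arctan2(*(v-c)[[1,0]])))
def circ(P,rad): 
    q=np.array([proj('wrist',P+[rad*np.cos(a),rad*np.sin(a),0],s) for a in np.linspace(0,6.283,73)]); 
    return [((q.min(0)-[210,115])*3.87).round(),((q.max(0)-[210,115])*3.87).round()]
print('vent crop box',circ(v,.0125)); print('cap top box',circ(c,.024),'cap bottom',circ(c-[0,0,.034],.025))
ct=onz('top',(291,213),.168);vt=onz('top',(317.8,197.8),.1455); print(ct,vt)
print('tool delta vent',totool(v),'cap',totool(c))
E
```

```text
[ 0.56346227 -0.16243822  0.1455    ] [ 0.51271347 -0.08041015  0.168     ] 0.09645748752526416 -58.255913597537
vent crop box [array([390.,  60.]), array([509., 180.])]
cap top box [array([ 54., 391.]), array([282., 602.])] cap bottom [array([ 75., 340.]), array([289., 541.])]
[ 0.50956563 -0.07908059  0.168     ] [ 0.55734239 -0.15980246  0.1455    ]
tool delta vent [ 43.71196173  29.9507994  155.34499509] cap [-32.52432622 -29.13509054 132.82427335]
```

Vent and cap are 96.5 mm apart against 95, and the projected circles fit the outlines. I'll move over the vent and descend to about 6 mm above it.

```bash
python3 -m pendant '[[43,30,60,0,0,0],[43,30,60,0,0,0],[43,30,118,0,0,0],[43,30,130,0,0,0],[43,30,130,0,0,0],[43,30,130,0,0,0]]'
```

```text
time_s: 3.32
tcp_pos: [0.564, -0.1629, 0.173]
eef_rot: [-180.0, -0.2, -20.5]
contact_force: [-0.4, -0.6, -0.2]
gripper_width: 0.0004
gripper_force: 0.0
```

```bash
python3 -m pendant '[[0,0,6,0,0,0],[0,0,9,0,0,0],[0,0,11,0,0,0],[0,0,12,0,0,0],[0,0,12,0,0,0]]'
```

```text
time_s: 3.95
tcp_pos: [0.5632, -0.1629, 0.159]
eef_rot: [-180.0, -0.1, -20.5]
contact_force: [1.6, 1.4, 4.0]
gripper_width: 0.0007
gripper_force: 2.0
```

```bash
python3 -m pendant '[[0,0,2,0,0,0],[0,0,4,0,0,0],[0,0,5,0,0,0],[0,0,5,0,0,0],[0,0,5,0,0,0]]'
```

```text
time_s: 4.58
tcp_pos: [0.5634, -0.163, 0.1559]
eef_rot: [-180.0, -0.2, -20.5]
contact_force: [-2.1, 4.4, 19.6]
gripper_width: 0.0003
gripper_force: 9.7
```

The vent is at its stop: 8.5 mm of travel and 20 N against a 5.4 N spring. Now I'll lift, open and go over the cap.

```bash
python3 -m pendant '[[0,0,-60,0,0,0],[0,0,-105,0,0,0],[-38,-30,-105,0,0,0],[-76,-60,-105,0,0,0],[-76,-60,-105,0,0,0],[-76,-60,-105,0,0,0],[-76,-60,-105,0,0,0]]' 80 20
python3 - <<'E'
from h import *
s,im=snap('wrist','wrist3'); print(s['tcp_pos'],s['eef_rot'],s['joints'].round(1))
np.save('s3.npy',s,allow_pickle=True)
c=proj('wrist',[.5127,-.0804,.168],s); print(c)
a=cv2.convertScaleAbs(im[140:340,160:420,::-1],alpha=1.6,beta=10)
cv2.imwrite('pics/crop3.png',cv2.resize(a,None,fx=3,fy=3,interpolation=cv2.INTER_CUBIC))
E
```

```text
time_s: 5.45
tcp_pos: [0.5126, -0.0807, 0.258]
eef_rot: [180.0, 0.1, -20.6]
contact_force: [1.0, 0.6, 0.2]
gripper_width: 0.0652
gripper_force: 0.0
[ 0.51257815 -0.08074523  0.25797696] [ 1.79953699e+02  6.56273551e-02 -2.06087889e+01] [ 12.7   5.3 -17.6   0.  -67.1  56.6]
[288.3516186 223.7549619]
```

View pics/crop3.png

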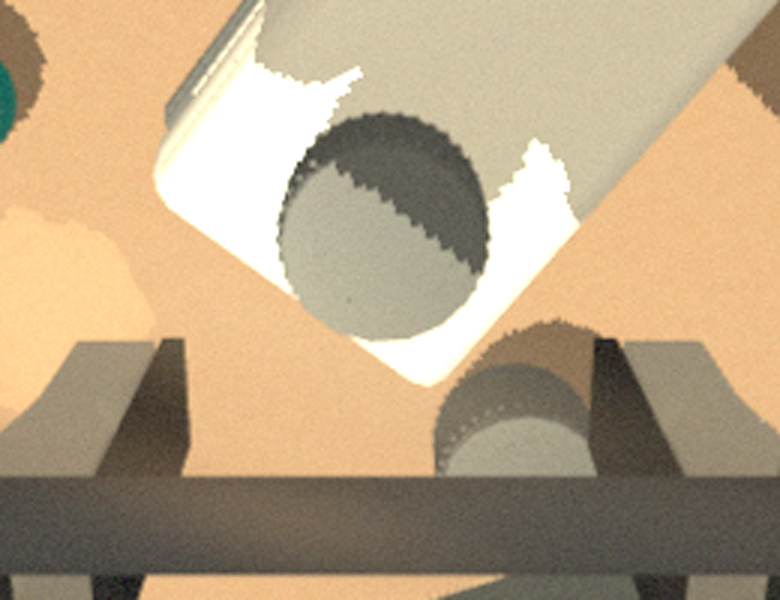

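The top disc spans crop x 280–489 with its lower edge at y 340. The cap's axis is therefore about 2 mm further along tool +x than my estimate, which also brings cap to vent to 94.9 mm. I'll descend and grip.

```bash
python3 -m pendant '[[2,0,50,0,0,0],[2,0,90,0,0,0],[2,0,104,0,0,0],[2,0,104,0,0,0],[2,0,104,0,0,0]]' 80 20; python3 -m pendant '[[0,0,0,0,0,0],[0,0,0,0,0,0],[0,0,0,0,0,0],[0,0,0,0,0,0],[0,0,0,0,0,0],[0,0,0,0,0,0]]' 40 45
```

```text
time_s: 6.12
tcp_pos: [0.5156, -0.0809, 0.156]
eef_rot: [-180.0, -0.1, -20.6]
contact_force: [0.4, 1.6, 0.0]
gripper_width: 0.0796
gripper_force: 0.0
time_s: 6.88
tcp_pos: [0.5145, -0.0808, 0.1548]
eef_rot: [-180.0, -0.0, -20.5]
contact_force: [-1.0, 1.4, 3.1]
gripper_width: 0.0476
gripper_force: 45.0
```

```bash
python3 -m pendant '[[0,0,3,0,0,0],[0,0,6,0,0,0],[0,0,7,0,0,0],[0,0,7,0,0,0]]'
```

```text
time_s: 7.38
tcp_pos: [0.5146, -0.0808, 0.1478]
eef_rot: [-180.0, -0.0, -20.5]
contact_force: [-2.0, 1.7, 7.3]
gripper_width: 0.0477
gripper_force: 45.0
```

Spring force is 7.3 N, so the cap is about 6.5 mm down. Now the anticlockwise twist, which is negative about tool z. I'll do the first part and check.

```bash
python3 -m pendant '[[0,0,0,0,0,-0.1],[0,0,0,0,0,-0.2],[0,0,0,0,0,-0.3],[0,0,0,0,0,-0.4],[0,0,0,0,0,-0.4]]'; python3 -c "
from h import *
s=r.get_state();print(s['moment'],s['joints'].round(1))"
```

```text
time_s: 8.0
tcp_pos: [0.5155, -0.0808, 0.1482]
eef_rot: [180.0, -0.1, 2.5]
contact_force: [-0.1, 1.2, 5.5]
gripper_width: 0.0477
gripper_force: 45.0
[0.12359799 0.05566334 0.089734  ] [ 12.7  11.1 -26.3   0.  -52.4  79.8]
```

```bash
python3 -m pendant '[[0,0,0.5,0,0,-0.1],[0,0,0.5,0,0,-0.2],[0,0,0.5,0,0,-0.3],[0,0,0.5,0,0,-0.4],[0,0,0.5,0,0,-0.5],[0,0,0.5,0,0,-0.58],[0,0,0.5,0,0,-0.58]]'; python3 -c "
from h import *
s=r.get_state();print(s['moment'],s['joints'].round(1))"
```

```text
time_s: 8.88
tcp_pos: [0.5157, -0.0803, 0.1478]
eef_rot: [179.9, -0.1, 35.7]
contact_force: [-0.1, 4.8, 7.0]
gripper_width: 0.048
gripper_force: 45.0
[1.26336422 0.05445987 0.00440896] [ 12.7  11.2 -26.3   0.  -52.3 113. ]
```

Turned 56° with no stop torque. I'll lift straight up, slowly at first.

```bash
python3 -m pendant '[[0,0,-4,0,0,0],[0,0,-8,0,0,0],[0,0,-12,0,0,0],[0,0,-12,0,0,0]]'
```

```text
time_s: 9.38
tcp_pos: [0.514, -0.0807, 0.1589]
eef_rot: [-180.0, 0.0, 35.6]
contact_force: [-0.4, 2.8, 0.1]
gripper_width: 0.0476
gripper_force: 45.0
```

```bash
python3 -m pendant '[[0,0,-15,0,0,0],[0,0,-30,0,0,0],[0,0,-45,0,0,0],[0,0,-55,0,0,0],[0,0,-55,0,0,0],[0,0,-55,0,0,0],[0,0,-55,0,0,0]]'
python3 - <<'E'
from h import *
s,im=snap('side','side4'); print(s['time_s'],s['tcp_pos'])
cv2.imwrite('pics/crop4.png',cv2.resize(im[130:300,220:400,::-1],None,fx=3.5,fy=3.5,interpolation=cv2.INTER_CUBIC))
E
```

```text
time_s: 10.25
tcp_pos: [0.5141, -0.0808, 0.2135]
eef_rot: [-180.0, 0.1, 35.6]
contact_force: [0.5, 0.4, -1.5]
gripper_width: 0.048
gripper_force: 45.0
10.25 [ 0.51406581 -0.08083937  0.2134791 ]
```

View pics/crop4.png

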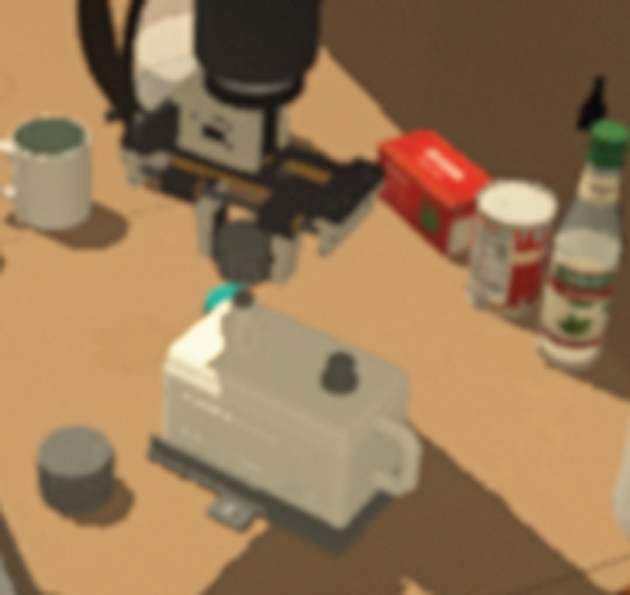

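The side view shows the cap upright between the fingers at crop (243,250). The open neck with its dark mouth is directly below at (242,300), with clear space between. The bystanders are where they were, so I'm handing in.

```bash
python3 -c "
from plant import r
print(r.close_job())"
```

```text
the job is handed in; nothing more can be done
None
```

The vent was pressed to its stop, then the cap was pushed, turned 56° anticlockwise and lifted off; it is held upright about 36 mm above the open neck, and the job was handed in at about 10.3 s.

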